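Pack the charger into the field case and secure it for transport

ROBOT

A 6-joint arm with a two-finger parallel gripper is mounted at the origin on a cart in front of the work surface, level with it; the furniture and walls round the work are solid. World frame = base frame: x ahead of the robot, y to its left, z up, the work surface at z = 0. Lengths are in m, angles in degrees, forces in N, time in s.
With the tool pointing down it reaches from about 0.325 to 0.85 m from the base axis. Payload 4.4 kg.
Tool frame: the origin (TCP) lies on the centre line of the jaws, within the pads' length; the fingertips stand 11 mm ahead of it and the grasp point (between the pads) lies 8 mm behind it; z points along the fingers, y is the line along which they close (so a half turn about z gives the same grasp; the last joint's range is limited). The gripper opens to 94 mm and grips with 3 to 60 N. Pads are 16 mm wide; open, the fingers measure 119 mm over their backs; the gripper's body (75 mm by 177 mm) begins 78 mm behind the grasp point.
Start: joints at [56.465, 11.837, 88.321, -0, 79.842, -8.623], TCP at [0.242, 0.521, 0.216] pointing down, gripper open.
Joint ranges: [-156.59, 156.59], [-49.26, 127.26], [12.9, 141.05], [-63.56, 243.56], [4.71, 150.69], [-161.64, 161.64]. Speed limits (degrees/s): [159.86, 159.86, 180, 180, 180, 180].

INTERFACE

Orientations are given as a 3x3 rotation matrix whose columns are the frame's x, y, z axes.
In Python, from workcell import r, get_image gives the robot as it stands (r), with the cameras as plain functions.
- The arm moves only by the shell command python3 drive.py 'ROWS'. ROWS is a JSON list of rows, 1 to 20 of them, each of 7 numbers: a rotation vector rx, ry, rz in degrees, then dx, dy, dz in m, then the finger opening in m; each row is the pose to reach, as a shift and turn from the pose commanded when the command began, along the tool's axes at that moment; what a row does not reach only later rows make up. A row lasts 1/12 s, in which the tool goes at most 0.0417 m and 7.16 degrees, less where a joint would pass 70% of its speed; a pose out of reach is approached as far as the arm can. The fingers move at their own pace and stop on an object; the grip force is fixed at half the most. Time passes only in rows, so rows that do not move let the fingers close. It prints the time, the measured TCP pose, the force, the opening and the grip force at its end.
- r.get_state(): the state, without advancing time (a new reading comes with each control period).
- get_image(name): name is "side" or "top"; returns a dict with "frame" (480x640x3 uint8, red, green, blue), "z_map" (480x640 float32, m along the optical axis (not along the pixel's ray), 0 where there is no reading), "camera_matrix" (3x3 intrinsics, pixels), "position" and "rotation" of the camera in the world. Camera axes: x right, y down, z forward; pixel columns grow to the right and rows downward; lengths in m; the calibration is good to about 2 mm. A picture is of the moment at which its call begins.
- r.job_done(): hands the job in; it is judged then, once.
The state is a dict: "clock": time; "q": joint angles; "joint_velocities": joint speeds; "joint_efforts": joint torques, N m; "tcp_pos": TCP position; "tool_rot": TCP orientation; "ft_force": force on the tool from outside, world axes, zero at the start; "moment": the same for the moment, N m; "opening": finger opening in m; "grip_force": force on a finger pad.
Only numpy, scipy, OpenCV 4.12 (cv2) and the standard library are available. Lean on these libraries where they do the work, as an engineer would, in place of code of your own. Each camera call takes 0.05 s, during which the arm holds its last target. There are 200 camera calls.

TASK

Pack the black plug-in charger for the site visit. Pull up the recessed paddle handle in the lid of the grey steel case to trip its latch as you raise the lid, swing the lid right up, and lay the charger flat at the bottom of the empty foam pocket. Then press the lid down until it is fully shut and its latch has snapped in, turn the lever on the lid through its quarter turn to the locked end stop, and leave the other things on the desk where they are.

Things in the scene. Friction and masses are not known exactly. Their poses are not given: they have to be found in the camera images.
- case: Grey steel case fixed on the desk, 190 mm deep (its x), 300 wide (its y), 101 high with the lid; tub rim at 75. Origin: centre of the underside. Front (-x) towards the robot, lid hinged along the rear. Walls 2.5 mm. Foam inside, top 38 mm over the desk; a tester (top at 63 mm, 98 to 26 mm right of the middle) and two low adapters are fixed in it; one pocket at the left is empty.
- case_lid (a joint): Lid angle, rad: 0 shut, 1.5 its stop, nearly upright. Stiff hinge (0.6 N m): the lid stays where left; its weight adds up to 0.5 N m. Latched, it lifts less than 0.03. Shut, its top is 101 mm up, bare and flat from 76 to 134 mm left (+y) of the middle right to the front edge. Lid foam reaches down to 54 mm over the pocket, so the lid will not shut on a charger lying on the foam.
- lid_hinge (a point): Point on the lid's hinge axis at mid-width, 95 mm behind the case's origin (+x) and 75 mm up. The axis runs along the case's y. The lid is a shell 26 mm deep: with the lid shut its outer face lies 26 mm above this axis.
- lid_front (a point): Middle of the lid's front top edge; moves with the lid, 190 mm in front of the hinge axis.
- latch_paddle (a joint): Paddle angle, rad: 0 flush, 0.75 fully pulled up, at its stop. A spring (1 to 3 N at the free edge) returns it. Beyond 0.4 its hook is clear of the case's front flange and the lid can be raised. The hook has a ramp: pressed down with some 3 to 8 N at the front, the lid latches by itself, the paddle kicking up briefly.
- paddle_pivot (a point): Middle of the paddle's pivot, parallel to the hinge, 78 mm in front of the case's origin and 92 mm above the desk when shut; moves with the lid.
- paddle_edge (a point): Top of the paddle's free (rear) edge, 46 mm behind its pivot, flush with the lid's top; pulled, it swings up and forward. The steel paddle is 58 mm wide (case y), its sides turned down 12 mm; gripped by them it can pivot in the fingers. It lies in a dish 130 mm wide, 78 long (4 mm before the pivot to 27 behind this edge), 22 deep: 36 mm free either side, 14 mm under the edge.
- lock_lever (a joint): Angle of the lock lever on the lid, rad: 0 unlocked, pointing to the case's right (-y) along the front edge; 1.571 locked, at its end stop, pointing to the rear (+x); turns counter-clockwise seen from above. Friction 0.2 N m (5 N at the tip); stays where left. Turned to lock with the lid open, its cam lands on the case's flange and the lid will not shut.
- lever_pivot (a point): On the lever's axis, halfway up the handle bar: 52 mm in front of and 100 mm to the right (-y) of the case's origin, 118 mm above the desk when shut; moves with the lid.
- lever_tip (a point): Near the lever's end, 44 mm out from its axis, halfway up the bar. The dark bar is 11 to 15 mm thick, its underside 9 mm and its top 25 mm above the lid's top; it ends 52 mm out.
- pocket (a point): Centre of the floor of the empty foam pocket, 18 mm above the desk, 20 mm in front of and 85 mm to the left (+y) of the case's origin. The pocket is 90 mm long (case x), 50 mm wide (case y) and 20 mm deep; a finger notch 40 mm wide and 28 mm long, as deep as the pocket, opens from the middle of either long side.
- charger: Black plug-in charger to pack: 40 mm wide (its x), 74 mm long (its y; the last 12 mm at -y is a thin cable stub), 31 mm high. Origin: centre of the underside. Stands loose on the desk left of the case. Either way round fits the pocket. 0.08 to 0.15 kg.
- fuse_carton: Bystander: small plain cardboard carton 42x68x40 mm. Origin: centre of the underside. Leave alone.
- connector_box: Bystander: small cream box 65x84x33 mm with a clasp. Origin: centre of the underside. Leave alone.

How it is judged (in metres and radians):
On the way, in this order (a step that is already met when the one before it is completed fails the run):
1. the paddle is pulled up and the lid comes up with it (value of joint latch_paddle above 0.3 rad and value of joint case_lid above 0.1 rad), for 0.1 s.
2. the lid is swung up (past 1.25 rad) (value of joint case_lid above 1.25 rad), for 0.2 s.
3. the charger lies in the pocket, let go, with the lid still up (z of charger in the frame of pocket below 0.005 m and horizontal distance between charger and pocket below 0.022 m and angle between charger's own z axis and vertical below 0.12 rad and contact force between charger and the fingers below 0.1 N and linear speed of charger below 0.03 m/s and value of joint case_lid above 0.8 rad), for 0.2 s.
4. the lid is shut and latched (value of joint case_lid below 0.03 rad and value of joint latch_paddle below 0.15 rad and value of joint lock_lever below 1.3 rad), for 0.2 s.
5. the lever is turned to its locked end stop (value of joint lock_lever above 1.45 rad and value of joint case_lid below 0.03 rad), for 0.2 s.
At the end, for the whole second after the job is handed in: The charger lies flat on the floor of the pocket (within 22 mm of its centre, under 5 mm off its floor), the lid is shut (under 0.03 rad) with the latch home (paddle under 0.15 rad), and the lock lever is within 0.12 rad of its locked end stop (all of step 5 and value of joint latch_paddle below 0.15 rad and z of charger in the frame of pocket below 0.005 m and horizontal distance between charger and pocket below 0.022 m and angle between charger's own z axis and vertical below 0.12 rad and linear speed of charger below 0.02 m/s); the robot touches nothing.
It fails at once if a bystander (carton or cream box) is moved more than 30 mm (distance of any of fuse_carton, connector_box from where it was at the start of the episode above 0.03 m).
It also fails if it takes over 72 s, if anything falls off the work surface, if the arm or the gripper's body presses on something with over 40 N, if the wrist force passes 120 N, or if a joint passes its speed limit or range.

## Working session

There is one attempt and no reset: what is moved stays moved. The work goes in short steps, Python scripts to look and compute and a shell command to move; the robot and the scene stay as the last step left them, time stands still between calls to the robot, and variables do not carry over. Pictures are saved under pics/ and viewed, at most 10 in all, crops included, and the job is handed in when it is done.

```bash
ls; mkdir -p pics; cat > h.py <<'E'
import numpy as np, cv2
from workcell import r, get_image
def img(n,f=None):
    d=get_image(n)
    if f: cv2.imwrite('pics/'+f,d['frame'][:,:,::-1])
    return d
def pts(d):
    z=d['z_map'];K=np.array(d['camera_matrix']);v,u=np.indices(z.shape)
    P=np.stack([(u-K[0,2])/K[0,0]*z,(v-K[1,2])/K[1,1]*z,z],-1)
    W=P@np.array(d['rotation']).T+np.array(d['position']);W[z==0]=np.nan
    return W
E
python3 - <<'E'
from h import *
for n in('top','side'):
    d=img(n,n+'0.png');W=pts(d);np.save(n+'0.npy',W);print(n,d['position'],np.round(d['rotation'],3).tolist())
s=r.get_state();print(s['clock'],s['tcp_pos'],np.round(s['tool_rot'],3).tolist(),s['opening'])
E
```

```text
drive.py
pics
workcell.py
top [0.44725028 0.10098136 1.12408909] [[0.006, -0.995, 0.096], [-1.0, -0.007, -0.009], [0.009, -0.096, -0.995]]
side [-0.02591163 -0.76386234  0.7093634 ] [[0.833, -0.293, 0.469], [-0.552, -0.409, 0.726], [-0.021, -0.864, -0.503]]
0.1 [0.24181964 0.52091818 0.21543205] [[-0.907, 0.421, -0.001], [0.421, 0.907, -0.002], [0.0, -0.002, -1.0]] 0.09434174811039679
```

View pics/top0.png

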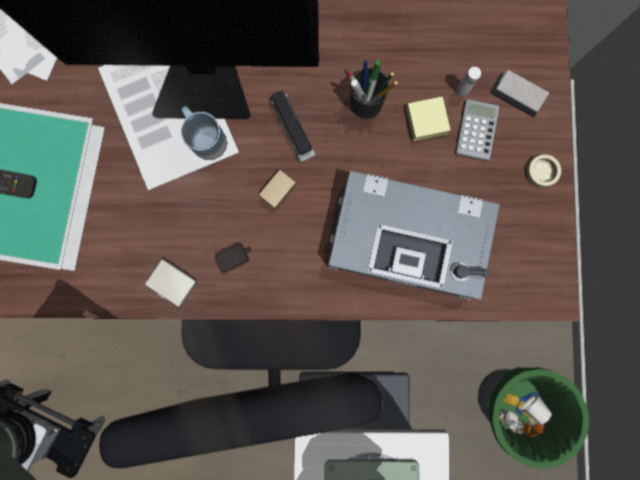

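View pics/side0.png

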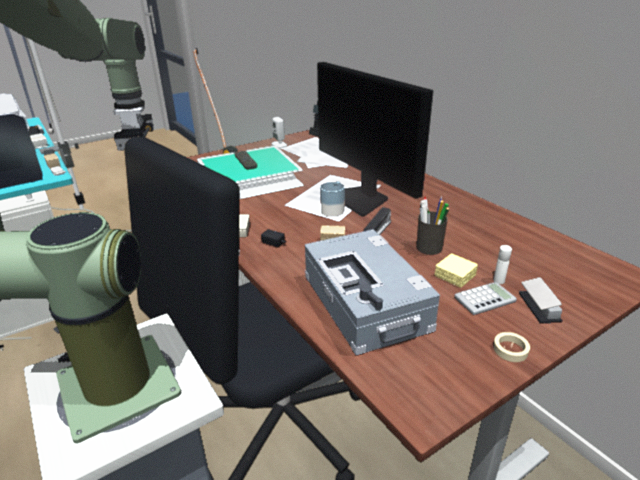

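The top view shows the lid's outline with corners near (349,172), (498,204), (481,298) and (329,266). The paddle is at (408,262), the lever pivot at (461,270) and the charger at (232,258) with its stub pointing to (249,249). The cream box is at (170,283) and the carton at (277,190). The side view shows a tall chair back between the robot and the desk, and a monitor behind.

```bash
python3 - <<'E'
from h import *
W=np.load('top0.npy');Z=W[...,2]
def rect(m,box):
    u0,u1,v0,v1=box;mm=np.zeros_like(m);mm[v0:v1,u0:u1]=m[v0:v1,u0:u1]
    n,l,st,c=cv2.connectedComponentsWithStats(mm.astype(np.uint8));k=1+np.argmax(st[1:,4]);q=W[l==k]
    return q,cv2.minAreaRect((q[:,:2]*1000).astype(np.float32))
q,R=rect((Z>.094)&(Z<.112),(310,520,150,320));print('lid',len(q),R,cv2.boxPoints(R).round(1).tolist(),np.nanmedian(q[:,2]))
for n,b,zz in(('charger',(205,262,235,280),(.022,.045)),('chargerlow',(205,262,235,280),(.006,.045)),('cream',(135,205,250,315),(.025,.045)),('carton',(250,305,160,220),(.03,.06))):
    q,R=rect((Z>zz[0])&(Z<zz[1]),b);print(n,len(q),R,np.median(q[:,2]).round(4))
for n,p in dict(padcen=(408,262),piv=(461,270),tip=(484,271),chair=(240,425),chair2=(375,390),chair3=(120,440),mon=(200,60),monfoot=(200,100),seat=(270,345)).items():print(n,W[p[1],p[0]].round(3))
q=W[370:470,90:390];q=q[q[...,2]>.1];print('chair back',np.nanmin(q,0),np.nanmax(q,0))
q=W[0:70,60:320].reshape(-1,3);q=q[q[:,2]>.1];print('monitor',np.nanmin(q,0),np.nanmax(q,0))
E
```

```text
lid 12802 ((553.8928833007812, -76.40684509277344), (300.8168029785156, 191.9495391845703), 77.67988586425781) [[428.0, -202.89999389648438], [615.5999755859375, -243.8000030517578], [679.7999877929688, 50.099998474121094], [492.20001220703125, 91.0]] 0.10013813725077736
charger 570 ((509.1767272949219, 293.09869384765625), (40.08562088012695, 61.801536560058594), 27.42933464050293) 0.0296
chargerlow 631 ((511.97186279296875, 288.1692199707031), (40.23187255859375, 74.1590576171875), 26.75646209716797) 0.0292
cream 1258 ((455.5246276855469, 417.0078125), (84.59440612792969, 65.35944366455078), 57.82536315917969) 0.032
carton 685 ((653.3258666992188, 199.12271118164062), (43.42835235595703, 67.79069519042969), 51.54199981689453) 0.0389
padcen [ 0.498 -0.063  0.098]
piv [ 0.482 -0.157  0.132]
tip [ 0.481 -0.201  0.129]
chair [0.252 0.218 0.348]
chair2 [0.299 0.024 0.334]
chair3 [0.231 0.388 0.347]
mon [0.885 0.343 0.134]
monfoot [0.849 0.37  0.012]
seat [ 0.304  0.233 -0.22 ]
chair back [0.18611525 0.01241025 0.10012914] [0.31510389 0.47452919 0.35062395]
monitor [0.88259602 0.11296964 0.10034649] [0.91055822 0.6189912  0.35464297]
```

```bash
cat >> h.py <<'E'
from scipy.spatial.transform import Rotation as Ro
C=np.array([.5539,-.0764,0.]);YAW=np.radians(-12.32)
Rc=Ro.from_euler('z',YAW).as_matrix()
def cw(x,y,z): return C+Rc@np.array([x,y,z])
def wc(p): return (np.asarray(p)-C)@Rc
def down(yaw): # tool down, tool y axis at world yaw (deg)
    a=np.radians(yaw);y=np.array([np.cos(a),np.sin(a),0]);z=np.array([0,0,-1.]);return np.stack([np.cross(y,z),y,z],1)
def go(p,R=None):
    s=r.get_state();A=np.array(s['tool_rot']);d=A.T@(np.asarray(p)-s['tcp_pos'])
    rv=np.degrees(Ro.from_matrix(A.T@R).as_rotvec()) if R is not None else np.zeros(3)
    print('rot',rv.round(2),'d',d.round(4),'rows',max(np.linalg.norm(d)/.0417,np.linalg.norm(rv)/7.16).round(1))
E
python3 - <<'E'
from h import *
W=np.load('side0.npy')
for p in((120,30),(140,45),(60,20),(125,75),(128,98),(130,120),(132,140),(95,10),(20,10)):print(p,W[p[1],p[0]].round(3))
s=r.get_state()
R=down(77.68)
print(R.round(3)); 
go(s['tcp_pos']+np.array([0,0,.22]),R)
print('pivot',cw(-.078,0,.092),'grasp',cw(-.04,0,.101))
E
```

```text
(120, 30) [0.232 0.402 0.582]
(140, 45) [0.288 0.484 0.536]
(60, 20) [0.094 0.205 0.627]
(125, 75) [0.24  0.487 0.472]
(128, 98) [0.234 0.484 0.418]
(130, 120) [0.228 0.486 0.364]
(132, 140) [0.203 0.388 0.343]
(95, 10) [0.842 3.925 0.367]
(20, 10) [0.038 0.169 0.648]
[[-0.977  0.213  0.   ]
 [ 0.213  0.977  0.   ]
 [ 0.     0.    -1.   ]]
rot [ -0.11  -0.03 -12.59] d [ 1.0e-04 -4.0e-04 -2.2e-01] rows 5.3
pivot [ 0.47769625 -0.05975703  0.092     ] grasp [ 0.51482115 -0.06786514  0.101     ]
```

```bash
python3 drive.py '[[0,0,-12.59,0,0,-0.22,0.094],[0,0,-12.59,0,0,-0.22,0.094],[0,0,-12.59,0,0,-0.22,0.094],[0,0,-12.59,0,0,-0.22,0.094],[0,0,-12.59,0,0,-0.22,0.094],[0,0,-12.59,0,0,-0.22,0.094]]'; python3 -c "
from h import *
go(cw(-.04,0,.40),down(77.68))"
```

```text
clock: 0.6
tcp_pos: [0.243, 0.5228, 0.4445]
tool_rot: [[-0.977, 0.213, 0.007], [0.213, 0.977, 0.01], [-0.004, 0.011, -1.0]]
ft_force: [0.1, -0.1, 0.6]
opening: 0.0938
grip_force: 0.0
rot [0.65 0.25 0.01] d [-0.3913 -0.5196  0.0403] rows 15.6
```

```bash
python3 drive.py '[[0,0,0,-0.391,-0.52,0.04,0.094],[0,0,0,-0.391,-0.52,0.04,0.094],[0,0,0,-0.391,-0.52,0.04,0.094],[0,0,0,-0.391,-0.52,0.04,0.094],[0,0,0,-0.391,-0.52,0.04,0.094],[0,0,0,-0.391,-0.52,0.04,0.094],[0,0,0,-0.391,-0.52,0.04,0.094],[0,0,0,-0.391,-0.52,0.04,0.094],[0,0,0,-0.391,-0.52,0.04,0.094],[0,0,0,-0.391,-0.52,0.04,0.094],[0,0,0,-0.391,-0.52,0.04,0.094],[0,0,0,-0.391,-0.52,0.04,0.094],[0,0,0,-0.391,-0.52,0.04,0.094],[0,0,0,-0.391,-0.52,0.04,0.094],[0,0,0,-0.391,-0.52,0.04,0.094],[0,0,0,-0.391,-0.52,0.04,0.094],[0,0,0,-0.391,-0.52,0.04,0.094],[0,0,0,-0.391,-0.52,0.04,0.094],[0,0,0,-0.391,-0.52,0.04,0.094],[0,0,0,-0.391,-0.52,0.04,0.094]]'; python3 -c "
from h import *
go(cw(-.04,0,.096),down(77.68));print(wc(r.get_state()['tcp_pos']),r.get_state()['q'])"
```

```text
clock: 2.27
tcp_pos: [0.5129, -0.0688, 0.3965]
tool_rot: [[-0.977, 0.212, -0.0], [0.212, 0.977, 0.0], [0.0, 0.0, -1.0]]
ft_force: [-0.1, -0.1, -0.3]
opening: 0.0942
grip_force: 0.0
rot [ 0.02 -0.01  0.09] d [-0.0018  0.0012  0.3005] rows 7.2
[-0.04172941 -0.0012941   0.39646078] [-1.72402357e+01  2.50964738e-01  8.02544687e+01  2.25516072e-02
  9.95082512e+01 -9.50041646e+01]
```

```bash
python3 drive.py '[[0,0,0.1,-0.002,0.001,0.15,0.078],[0,0,0.1,-0.002,0.001,0.15,0.078],[0,0,0.1,-0.002,0.001,0.15,0.078],[0,0,0.1,-0.002,0.001,0.18,0.078],[0,0,0.1,-0.002,0.001,0.22,0.078],[0,0,0.1,-0.002,0.001,0.25,0.078],[0,0,0.1,-0.002,0.001,0.27,0.078],[0,0,0.1,-0.002,0.001,0.28,0.078],[0,0,0.1,-0.002,0.001,0.29,0.078],[0,0,0.1,-0.002,0.001,0.296,0.078],[0,0,0.1,-0.002,0.001,0.3,0.078],[0,0,0.1,-0.002,0.001,0.3,0.078],[0,0,0.1,-0.002,0.001,0.3,0.078]]'; python3 -c "
from h import *
go(cw(-.04,0,.096),down(77.68));print(wc(r.get_state()['tcp_pos']))"
```

```text
clock: 3.35
tcp_pos: [0.5165, -0.0697, 0.0978]
tool_rot: [[-0.977, 0.215, 0.003], [0.215, 0.977, -0.001], [-0.003, -0.0, -1.0]]
ft_force: [0.8, -0.8, -0.6]
opening: 0.0778
grip_force: 0.0
rot [-0.01  0.15 -0.09] d [0.0021 0.0014 0.0018] rows 0.1
[-0.03793789 -0.00140304  0.09779446]
```

```bash
python3 drive.py '[[0,0,0,0.001,0.001,0.001,0.05],[0,0,0,0.001,0.001,0.001,0.05],[0,0,0,0.001,0.001,0.001,0.05],[0,0,0,0.001,0.001,0.001,0.05],[0,0,0,0.001,0.001,0.001,0.05],[0,0,0,0.001,0.001,0.001,0.05]]'; python3 -c "
from h import *
th=0
print(wc(r.get_state()['tcp_pos']))
# paddle phase: shift case (x,z) for paddle angle a, then lid; printed in tool axes (tool x = -case x, z down)
H=np.array([.095,.075]);P=np.array([-.078,.092])
g0=np.array([-.039,.093])
def g(a,t):
    rot=lambda v,w:np.array([np.cos(w)*v[0]-np.sin(w)*v[1],np.sin(w)*v[0]+np.cos(w)*v[1]])
    p=P+rot(g0-P,a)
    return H+rot(p-H,-t)
for a,t in[(0,0),(.25,0),(.5,0),(.75,0)]+[(.75,t) for t in np.arange(.1,1.46,.1)]:
    d=g(a,t)-g0;print(a,round(t,2),(-d[0]).round(4),(-d[1]).round(4))
"
```

```text
clock: 3.85
tcp_pos: [0.5153, -0.0678, 0.0959]
tool_rot: [[-0.977, 0.215, 0.001], [0.215, 0.977, 0.001], [-0.001, 0.001, -1.0]]
ft_force: [1.0, 2.2, 2.7]
opening: 0.0576
grip_force: 30.0
[-0.03958706  0.00012595  0.0959225 ]
0 0 0.0 -0.0
0.25 0 0.0015 -0.0096
0.5 0 0.0053 -0.0186
0.75 0 0.0111 -0.0263
0.75 0.1 0.006 -0.0406
0.75 0.2 -0.0006 -0.0543
0.75 0.3 -0.0084 -0.0672
0.75 0.4 -0.0176 -0.0793
0.75 0.5 -0.0279 -0.0905
0.75 0.6 -0.0392 -0.1005
0.75 0.7 -0.0515 -0.1094
0.75 0.8 -0.0647 -0.117
0.75 0.9 -0.0785 -0.1232
0.75 1.0 -0.0929 -0.1281
0.75 1.1 -0.1077 -0.1315
0.75 1.2 -0.1227 -0.1333
0.75 1.3 -0.1379 -0.1337
0.75 1.4 -0.153 -0.1326
```

```bash
python3 drive.py '[[0,0,0,0.001,0,-0.006,0.05],[0,0,0,0.003,0,-0.012,0.05],[0,0,0,0.006,0,-0.019,0.05],[0,0,0,0.011,0,-0.026,0.05],[0,0,0,0.009,0,-0.033,0.05],[0,0,0,0.006,0,-0.041,0.05],[0,0,0,0.003,0,-0.047,0.05],[0,0,0,-0.001,0,-0.054,0.05],[0,0,0,-0.004,0,-0.061,0.05],[0,0,0,-0.008,0,-0.067,0.05],[0,0,0,-0.008,0,-0.067,0.05],[0,0,0,-0.008,0,-0.067,0.05]]'; python3 -c "
from h import *
print(wc(r.get_state()['tcp_pos']));img('side','s1.png')"
```

```text
clock: 4.85
tcp_pos: [0.5175, -0.0683, 0.1612]
tool_rot: [[-0.977, 0.215, -0.013], [0.215, 0.977, 0.004], [0.013, 0.001, -1.0]]
ft_force: [-6.8, 5.2, -0.2]
opening: 0.0575
grip_force: 30.0
[-0.0372892   0.00016285  0.16124442]
```

View pics/s1.png

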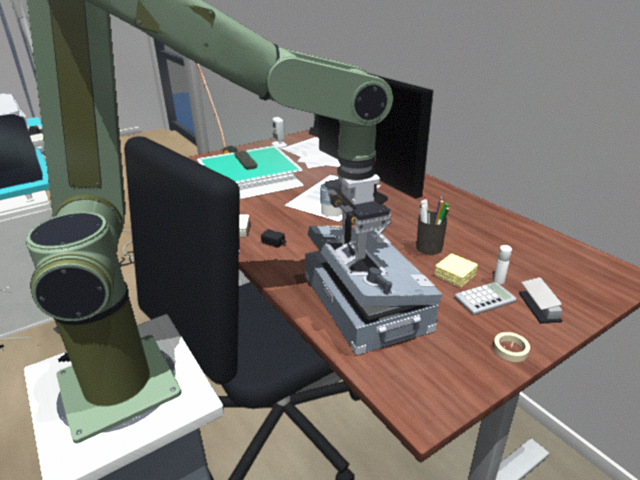

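The side view shows the lid front lifted about 0.3 rad, near (320,240), with the fingers still holding the paddle near (360,250). I'll continue along the lid's arc.

```bash
python3 drive.py '[[0,0,0,-0.004,0,-0.006,0.05],[0,0,0,-0.009,0,-0.012,0.05],[0,0,0,-0.014,0,-0.018,0.05],[0,0,0,-0.02,0,-0.023,0.05],[0,0,0,-0.031,0,-0.033,0.05],[0,0,0,-0.043,0,-0.042,0.05],[0,0,0,-0.056,0,-0.05,0.05],[0,0,0,-0.056,0,-0.05,0.05],[0,0,0,-0.056,0,-0.05,0.05]]'; python3 -c "
from h import *
print(wc(r.get_state()['tcp_pos']))"
```

```text
clock: 5.65
tcp_pos: [0.5765, -0.0812, 0.2136]
tool_rot: [[-0.977, 0.215, -0.003], [0.215, 0.977, 0.002], [0.003, 0.001, -1.0]]
ft_force: [-1.9, 4.4, -0.0]
opening: 0.0574
grip_force: 30.0
[2.30578029e-02 1.11083070e-04 2.13608142e-01]
```

```bash
python3 drive.py '[[0,0,0,-0.007,0,-0.003,0.05],[0,0,0,-0.014,0,-0.006,0.05],[0,0,0,-0.021,0,-0.009,0.05],[0,0,0,-0.028,0,-0.011,0.05],[0,0,0,-0.043,0,-0.0145,0.05],[0,0,0,-0.058,0,-0.016,0.05],[0,0,0,-0.073,0,-0.0165,0.05],[0,0,0,-0.081,0,-0.016,0.05],[0,0,0,-0.09,0,-0.015,0.05],[0,0,0,-0.09,0,-0.015,0.05],[0,0,0,-0.09,0,-0.015,0.05],[0,0,0,-0.09,0,-0.015,0.05]]'; python3 -c "
from h import *
print(wc(r.get_state()['tcp_pos']));img('side','s2.png')"
```

```text
clock: 6.65
tcp_pos: [0.6651, -0.1006, 0.2281]
tool_rot: [[-0.977, 0.215, 0.0], [0.215, 0.977, 0.001], [-0.0, 0.001, -1.0]]
ft_force: [1.3, 5.2, 0.2]
opening: 0.0567
grip_force: 30.0
[1.13853936e-01 6.40451534e-05 2.28089597e-01]
```

View pics/s2.png

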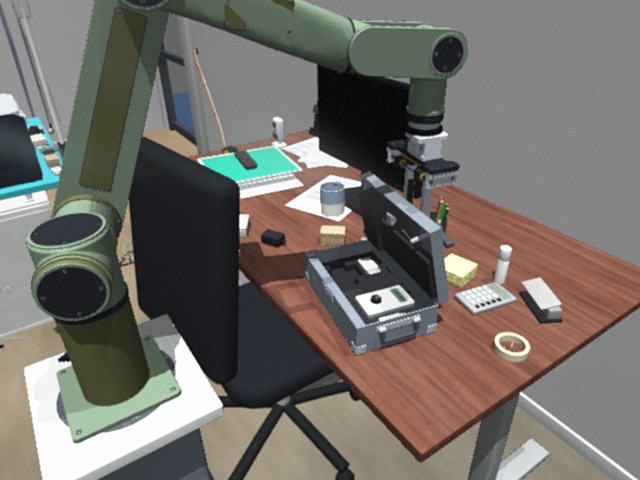

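The side view shows the lid nearly upright, its top edge running from (370,180) to (440,240). The tester is at (385,300) and the fingers are behind the lid at (430,200). I'll check the angle before letting go.

```bash
cat >> h.py <<'E'
def lidang(n='side'):
    Q=wc(pts(get_image(n)).reshape(-1,3));Q=Q[np.isfinite(Q[:,0])]
    q=Q[(abs(Q[:,1])<.149)&(Q[:,2]>.12)&(Q[:,0]>-.1)&(Q[:,0]<.2)]
    a=np.degrees(np.arctan2(q[:,2]-.075,.095-q[:,0]));rr=np.hypot(q[:,2]-.075,.095-q[:,0]);k=(rr>.1)&(rr<.19)
    print('lid deg pct (rim plane)',np.percentile(a[k],[1,2,5,10,50]).round(1),'maxz',np.percentile(q[rr<.2][:,2],99).round(3))
E
python3 -c "
from h import *
lidang()
s=r.get_state();R=np.array(s['tool_rot'])
p=s['tcp_pos'];go(p+np.array([0,0,.16]),down(77.68))"
```

```text
lid deg pct (rim plane) [63.7 64.7 66.6 69.2 76.2] maxz 0.269
rot [ 0.06  0.02 -0.09] d [-1.0e-04  2.0e-04 -1.6e-01] rows 3.8
```

```bash
cat >> h.py <<'E'
def rim(n='side'):
    Q=wc(pts(get_image(n)).reshape(-1,3));Q=Q[np.isfinite(Q[:,0])]
    q=Q[(abs(Q[:,1])<.149)&(Q[:,2]>.1)&(Q[:,0]>-.12)&(Q[:,0]<.12)]
    a=np.degrees(np.arctan2(q[:,2]-.075,.095-q[:,0]));rr=np.hypot(q[:,2]-.075,.095-q[:,0]);k=(rr>.184)&(rr<.192)
    print('rim',k.sum(),np.percentile(a[k],[2,5,10,25,50]).round(1))
E
python3 -c "
from h import *
rim()"
```

```text
rim 998 [75.8 75.9 76.3 77.6 79.6]
```

```bash
python3 drive.py '[[0,0,0,0,0,0,0.078],[0,0,0,0,0,0,0.078],[0,0,0,0,0,0,0.078],[0,0,0,0,0,-0.02,0.078],[0,0,0,0,0,-0.05,0.078],[0,0,0,0,0,-0.08,0.078],[0,0,0,0,0,-0.12,0.078],[0,0,0,0,0,-0.16,0.078],[0,0,0,0,0,-0.18,0.078],[0,0,0,0,0,-0.18,0.078]]'; python3 -c "
from h import *
rim()
s=r.get_state();print(s['tcp_pos'],s['q'].round(1))
go([.512,.288,.40],down(27))"
```

```text
clock: 7.63
tcp_pos: [0.6669, -0.1031, 0.4167]
tool_rot: [[-0.976, 0.216, 0.014], [0.216, 0.976, -0.006], [-0.015, -0.003, -1.0]]
ft_force: [1.1, 0.7, 1.2]
opening: 0.0783
grip_force: 0.0
rim 936 [75.7 75.9 76.2 77.4 79.4]
[ 0.66615538 -0.1027812   0.41273595] [-1.61e+01  2.03e+01  5.51e+01 -1.00e-01  1.04e+02 -9.36e+01]
rot [ 0.13  0.56 50.51] d [0.2351 0.3482 0.0098] rows 10.1
```

```bash
python3 drive.py '[[0,0,50.5,0.235,0.348,0.01,0.07],[0,0,50.5,0.235,0.348,0.01,0.07],[0,0,50.5,0.235,0.348,0.01,0.07],[0,0,50.5,0.235,0.348,0.01,0.07],[0,0,50.5,0.235,0.348,0.01,0.07],[0,0,50.5,0.235,0.348,0.01,0.07],[0,0,50.5,0.235,0.348,0.01,0.07],[0,0,50.5,0.235,0.348,0.01,0.07],[0,0,50.5,0.235,0.348,0.01,0.07],[0,0,50.5,0.235,0.348,0.01,0.07],[0,0,50.5,0.235,0.348,0.01,0.07],[0,0,50.5,0.235,0.348,0.01,0.07],[0,0,50.5,0.235,0.348,0.01,0.07],[0,0,50.5,0.235,0.348,0.01,0.07]]'; python3 -c "
from h import *
d=img('top','t1.png');W=pts(d)
Q=wc(W);k=(abs(Q[...,0])<.085)&(Q[...,1]>.03)&(Q[...,1]<.147)
q=Q[k];lo=q[q[:,2]<.026];print('pocket floor',len(lo),np.percentile(lo,[2,50,98],axis=0).round(3).tolist())
mid=q[(q[:,2]>.03)&(q[:,2]<.046)];print('foam',np.median(mid[:,2]))
go([.512,.288,.015],down(27))"
```

```text
clock: 8.85
tcp_pos: [0.5109, 0.2874, 0.3964]
tool_rot: [[-0.454, 0.891, -0.001], [0.891, 0.454, -0.002], [-0.001, -0.002, -1.0]]
ft_force: [1.0, -0.0, -0.5]
opening: 0.0701
grip_force: 0.0
pocket floor 1514 [[-0.062, 0.035, 0.013], [-0.019, 0.085, 0.017], [0.023, 0.135, 0.022]]
foam 0.037424664237808554
rot [-0.07  0.04 -0.06] d [0.0006 0.0015 0.3817] rows 9.2
```

View pics/t1.png

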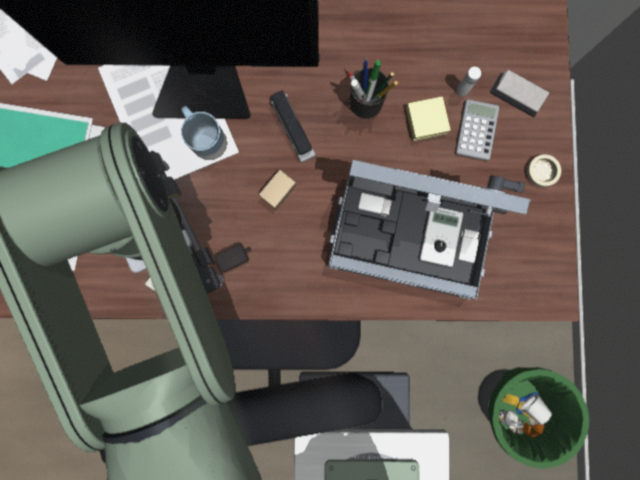

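The top view shows the open case. The pocket, with its finger notches, lies around (365,245), and its depth points are centred at case (-0.019, 0.085), as specified. The lever at (505,184) is unturned. The charger is at (232,257), beside the gripper.

```bash
python3 drive.py '[[0,0,0,0.001,0.001,0.2,0.07],[0,0,0,0.001,0.001,0.2,0.07],[0,0,0,0.001,0.001,0.2,0.07],[0,0,0,0.001,0.001,0.2,0.07],[0,0,0,0.001,0.001,0.23,0.07],[0,0,0,0.001,0.001,0.26,0.07],[0,0,0,0.001,0.001,0.29,0.07],[0,0,0,0.001,0.001,0.315,0.07],[0,0,0,0.001,0.001,0.335,0.07],[0,0,0,0.001,0.001,0.35,0.07],[0,0,0,0.001,0.001,0.362,0.07],[0,0,0,0.001,0.001,0.37,0.07],[0,0,0,0.001,0.001,0.376,0.07],[0,0,0,0.001,0.001,0.381,0.07],[0,0,0,0.001,0.001,0.381,0.07]]'; python3 -c "
from h import *
go([.512,.288,.015],down(27))"
```

```text
clock: 10.15
tcp_pos: [0.5109, 0.2901, 0.0161]
tool_rot: [[-0.455, 0.891, -0.0], [0.891, 0.455, -0.0], [-0.0, -0.0, -1.0]]
ft_force: [-0.7, 0.0, -0.9]
opening: 0.07
grip_force: 0.0
rot [-0.02  0.    0.05] d [-0.0023  0.      0.0011] rows 0.1
```

```bash
python3 drive.py '[[0,0,0,-0.001,0,0.001,0.03],[0,0,0,-0.001,0,0.001,0.03],[0,0,0,-0.001,0,0.001,0.03],[0,0,0,-0.001,0,0.001,0.03],[0,0,0,-0.001,0,0.001,0.03],[0,0,0,-0.001,0,0.001,0.03],[0,0,0,-0.001,0,0.001,0.03],[0,0,0,-0.001,0,-0.02,0.03],[0,0,0,-0.001,0,-0.06,0.03],[0,0,0,-0.001,0,-0.1,0.03],[0,0,0,-0.001,0,-0.14,0.03],[0,0,0,-0.001,0,-0.17,0.03],[0,0,0,-0.001,0,-0.17,0.03]]'; python3 -c "
from h import *
go(cw(-.02,.085,.18),down(77.68))"
```

```text
clock: 11.23
tcp_pos: [0.5161, 0.2915, 0.195]
tool_rot: [[-0.455, 0.89, 0.014], [0.89, 0.455, 0.006], [-0.001, 0.015, -1.0]]
ft_force: [1.3, 0.8, 0.1]
opening: 0.0397
grip_force: 30.0
rot [  0.79   0.47 -50.59] d [-0.2664 -0.0956  0.0139] rows 7.1
```

```bash
python3 drive.py '[[0,0,-50.6,-0.03,-0.01,0.01,0.03],[0,0,-50.6,-0.06,-0.02,0.01,0.03],[0,0,-50.6,-0.1,-0.036,0.01,0.03],[0,0,-50.6,-0.14,-0.05,0.01,0.03],[0,0,-50.6,-0.18,-0.065,0.01,0.03],[0,0,-50.6,-0.22,-0.079,0.01,0.03],[0,0,-50.6,-0.25,-0.09,0.01,0.03],[0,0,-50.6,-0.266,-0.096,0.01,0.03],[0,0,-50.6,-0.266,-0.096,0.01,0.03],[0,0,-50.6,-0.266,-0.096,0.01,0.03],[0,0,-50.6,-0.266,-0.096,0.01,0.03],[0,0,-50.6,-0.266,-0.096,0.01,0.03]]'; python3 -c "
from h import *
go(cw(-.02,.085,.035),down(77.68));img('top','t2.png')
W=pts(img('top'));Q=wc(W);k=(abs(Q[...,0]+.02)<.06)&(abs(Q[...,1]-.085)<.06);print(r.get_state()['tcp_pos'])"
```

```text
clock: 12.23
tcp_pos: [0.5462, 0.0102, 0.1756]
tool_rot: [[-0.977, 0.213, -0.001], [0.213, 0.977, 0.001], [0.002, 0.0, -1.0]]
ft_force: [-0.5, -0.9, -0.9]
opening: 0.0399
grip_force: 30.0
rot [ 0.02 -0.09  0.05] d [-0.0062  0.002   0.1406] rows 3.4
[0.54651836 0.01032783 0.17603934]
```

```bash
python3 drive.py '[[0,0,0,-0.006,0.002,0.02,0.03],[0,0,0,-0.006,0.002,0.05,0.03],[0,0,0,-0.006,0.002,0.08,0.03],[0,0,0,-0.006,0.002,0.1,0.03],[0,0,0,-0.006,0.002,0.11,0.03],[0,0,0,-0.006,0.002,0.118,0.03],[0,0,0,-0.006,0.002,0.125,0.03],[0,0,0,-0.006,0.002,0.132,0.03],[0,0,0,-0.006,0.002,0.138,0.03],[0,0,0,-0.006,0.002,0.14,0.03],[0,0,0,-0.006,0.002,0.14,0.03]]'; python3 -c "
from h import *
go(cw(-.02,.085,.0335),down(77.68))"
```

```text
clock: 13.25
tcp_pos: [0.5532, 0.0096, 0.0364]
tool_rot: [[-0.977, 0.214, -0.0], [0.214, 0.977, -0.0], [0.0, -0.0, -1.0]]
ft_force: [-0.2, 0.6, -1.0]
opening: 0.0395
grip_force: 30.0
rot [-0.   -0.   -0.01] d [0.001  0.0011 0.0029] rows 0.1
```

```bash
python3 drive.py '[[0,0,0,0.001,0.001,0.002,0.03],[0,0,0,0.001,0.001,0.003,0.03],[0,0,0,0.001,0.001,0.003,0.03],[0,0,0,0.001,0.001,0.003,0.058],[0,0,0,0.001,0.001,0.003,0.058],[0,0,0,0.001,0.001,0.003,0.058],[0,0,0,0.001,0.001,0.003,0.058],[0,0,0,0.001,0.001,-0.01,0.058],[0,0,0,0.001,0.001,-0.03,0.058],[0,0,0,0.001,0.001,-0.07,0.058],[0,0,0,0.001,0.001,-0.11,0.058],[0,0,0,0.001,0.001,-0.15,0.058],[0,0,0,0.001,0.001,-0.19,0.058],[0,0,0,0.001,0.001,-0.23,0.058],[0,0,0,0.001,0.001,-0.27,0.058],[0,0,0,0.001,0.001,-0.3,0.058],[0,0,0,0.001,0.001,-0.3,0.058]]'; python3 -c "
from h import *
d=img('side','s3.png');Q=wc(pts(d)).reshape(-1,3);Q=Q[np.isfinite(Q[:,0])]
q=Q[(abs(Q[:,0]+.02)<.043)&(abs(Q[:,1]-.085)<.023)&(Q[:,2]>.03)&(Q[:,2]<.07)]
print(len(q),np.percentile(q,[2,50,98],axis=0).round(3).tolist())
rim();print(r.get_state()['tcp_pos'])"
```

```text
clock: 14.67
tcp_pos: [0.5559, 0.0104, 0.3456]
tool_rot: [[-0.977, 0.213, 0.016], [0.213, 0.977, -0.002], [-0.016, 0.001, -1.0]]
ft_force: [0.9, -0.3, 0.6]
opening: 0.0579
grip_force: 0.0
370 [[-0.057, 0.062, 0.031], [-0.027, 0.074, 0.046], [0.022, 0.102, 0.049]]
rim 942 [75.7 75.9 76.2 77.4 79.4]
[0.55316787 0.01074064 0.33825065]
```

View pics/s3.png

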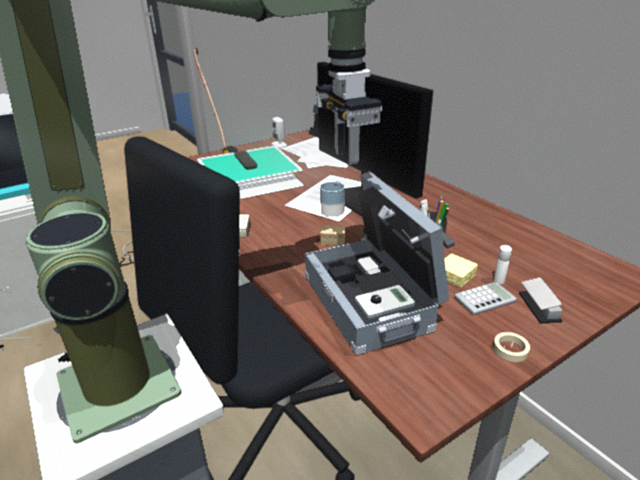

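The side view shows the charger gone from the desk, down in the pocket, and the lid still up, its top edge from (370,178) to (440,240). The charger's top measures 49 mm, which matches a charger lying on the pocket floor.

```bash
python3 -c "
from h import *
go(cw(.125,.105,.34),down(77.68))
f=lambda t,r=.168:np.array([.095-r*np.cos(t)+.026*np.sin(t)+.009,.105,.075+r*np.sin(t)+.026*np.cos(t)+.011])
p0=np.array([.125,.105,f(1.323)[2]]);print('start z',p0)
for t in [1.32,1.2,1.1,1.,.9,.8,.7,.6,.5,.4,.3,.2,.15,.1,.05,0]:
    d=f(t)-p0;print(t,(-d[0]).round(4),(-d[2]).round(4))
W=pts(img('top'));Q=wc(W).reshape(-1,3);q=Q[(abs(Q[:,0]+.02)<.043)&(abs(Q[:,1]-.085)<.023)&(Q[:,2]>.044)&(Q[:,2]<.07)]
if len(q)>20:print(len(q),np.linalg.lstsq(np.c_[q[:,:2],np.ones(len(q))],q[:,2],rcond=None)[0],q.mean(0))
"
```

```text
rot [ 0.02  0.23 -0.  ] d [-0.1443  0.02   -0.0012] rows 3.5
start z [0.125      0.105      0.25524546]
1.32 0.0375 0.0
1.2 0.0576 0.0032
1.1 0.074 0.0077
1.0 0.0899 0.0138
0.9 0.1051 0.0215
0.8 0.1194 0.0306
0.7 0.1327 0.0411
0.6 0.145 0.0529
0.5 0.156 0.0659
0.4 0.1656 0.0799
0.3 0.1738 0.0948
0.2 0.1805 0.1104
0.15 0.1832 0.1184
0.1 0.1856 0.1266
0.05 0.1875 0.1349
0 0.189 0.1432
73 [0.00774968 0.31734938 0.02550631] [-0.01987608  0.06884358  0.04719974]
```

```bash
python3 drive.py '[[0,0,0,-0.04,0.006,0,0],[0,0,0,-0.08,0.012,0,0],[0,0,0,-0.12,0.018,0,0],[0,0,0,-0.144,0.02,0,0],[0,0,0,-0.144,0.02,0,0],[0,0,0,-0.144,0.02,0,0],[0,0,0,-0.144,0.02,0.03,0],[0,0,0,-0.144,0.02,0.06,0],[0,0,0,-0.144,0.02,0.08,0],[0,0,0,-0.144,0.02,0.084,0],[0,0,0,-0.144,0.02,0.084,0],[0,0,0,-0.144,0.02,0.084,0]]'; python3 -c "
from h import *
s=r.get_state();print(wc(s['tcp_pos']),s['opening'])
W=pts(img('top','t3.png'));Q=wc(W).reshape(-1,3);q=Q[(Q[:,0]>-.052)&(Q[:,0]<-.0)&(abs(Q[:,1]-.085)<.016)&(Q[:,2]>.03)&(Q[:,2]<.07)]
print(len(q),np.linalg.lstsq(np.c_[q[:,:2],np.ones(len(q))],q[:,2],rcond=None)[0].round(3),q.mean(0))
"
```

```text
clock: 15.82
tcp_pos: [0.697, -0.0002, 0.2535]
tool_rot: [[-0.977, 0.213, 0.001], [0.213, 0.977, -0.0], [-0.001, 0.0, -1.0]]
ft_force: [0.6, -0.0, 0.2]
opening: 0.0003
grip_force: 0.0
[0.12353599 0.10494838 0.25353564] 0.0002847388093095946
0 [0. 0. 0.] [nan nan nan]<string>:5: RuntimeWarning: Mean of empty slice.
  ret = um.true_divide(
```

View pics/t3.png

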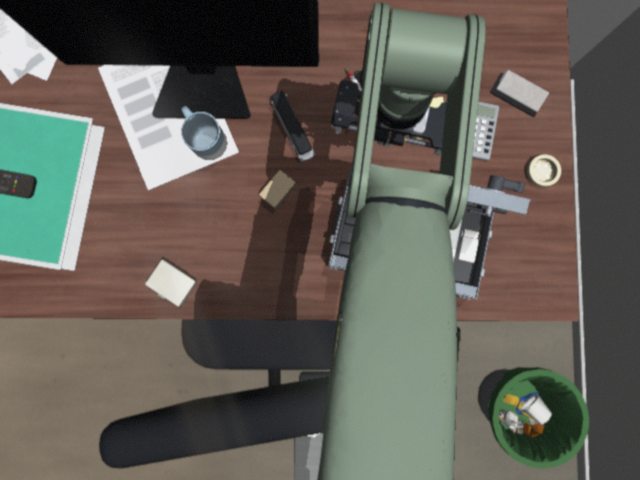

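The top view shows the arm covering the pocket. The gripper is behind the lid around (400,100), and the cream box (170,283) and carton (277,190) are where they were. I'll check that the charger is flat from the side camera, then close the lid.

```bash
python3 -c "
from h import *
W=pts(img('side'));Q=wc(W).reshape(-1,3);q=Q[(Q[:,0]>-.06)&(Q[:,0]<.0)&(abs(Q[:,1]-.085)<.022)&(Q[:,2]>.043)&(Q[:,2]<.07)]
print(len(q),np.linalg.lstsq(np.c_[q[:,:2],np.ones(len(q))],q[:,2],rcond=None)[0].round(3),q.min(0),q.max(0))
"
python3 drive.py '[[0,0,0,0.02,0,0,0],[0,0,0,0.036,0,0,0],[0,0,0,0.047,0,0.001,0],[0,0,0,0.057,0,0.003,0],[0,0,0,0.065,0,0.005,0],[0,0,0,0.074,0,0.008,0],[0,0,0,0.082,0,0.011,0],[0,0,0,0.09,0,0.014,0],[0,0,0,0.098,0,0.018,0],[0,0,0,0.105,0,0.0215,0],[0,0,0,0.112,0,0.026,0],[0,0,0,0.119,0,0.0306,0],[0,0,0,0.126,0,0.036,0],[0,0,0,0.133,0,0.041,0],[0,0,0,0.139,0,0.047,0],[0,0,0,0.145,0,0.053,0],[0,0,0,0.145,0,0.053,0]]'; python3 -c "
from h import *
print(wc(r.get_state()['tcp_pos']));img('side','s4.png');rim()"
```

```text
220 [0.019 0.027 0.045] [-0.05812657  0.06300185  0.04300819] [-0.00133844  0.10174773  0.05110854]
clock: 17.33
tcp_pos: [0.5531, 0.0311, 0.197]
tool_rot: [[-0.977, 0.213, -0.005], [0.213, 0.977, 0.001], [0.005, -0.0, -1.0]]
ft_force: [-0.9, -0.5, -0.5]
opening: 0.0007
grip_force: 0.0
[-0.02370455  0.1048361   0.19704282]
rim 551 [32.  32.2 32.6 33.9 36.4]
```

View pics/s4.png

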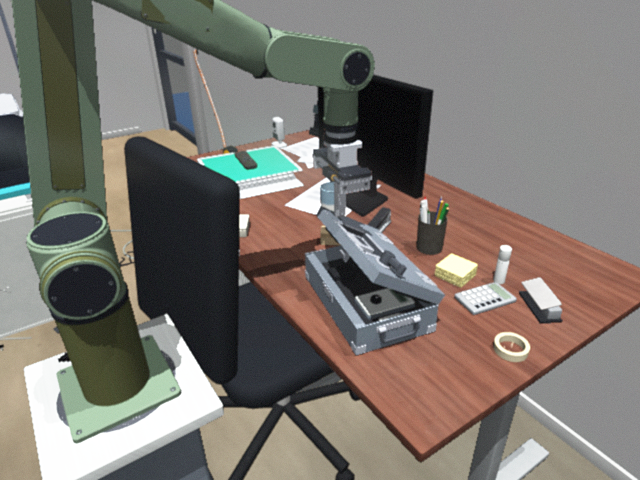

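The side view shows the lid coming down to about 0.57 rad, with the fingertips on its bare left area near (335,215). I'll continue down the arc.

```bash
python3 drive.py '[[0,0,0,0.006,0,0.006,0],[0,0,0,0.011,0,0.013,0],[0,0,0,0.016,0,0.02,0],[0,0,0,0.021,0,0.027,0],[0,0,0,0.025,0,0.034,0],[0,0,0,0.029,0,0.042,0],[0,0,0,0.032,0,0.05,0],[0,0,0,0.0355,0,0.0575,0],[0,0,0,0.038,0,0.065,0],[0,0,0,0.041,0,0.072,0],[0,0,0,0.043,0,0.08,0],[0,0,0,0.044,0,0.086,0],[0,0,0,0.044,0,0.086,0]]'; python3 -c "
from h import *
print(wc(r.get_state()['tcp_pos']))"
```

```text
clock: 18.52
tcp_pos: [0.5118, 0.0401, 0.1124]
tool_rot: [[-0.977, 0.213, -0.002], [0.213, 0.977, 0.0], [0.002, -0.0, -1.0]]
ft_force: [0.0, -0.4, -0.5]
opening: 0.0005
grip_force: 0.0
[-0.06599816  0.10484945  0.11243338]
```

```bash
python3 drive.py '[[0,0,0,0.002,0,0.002,0],[0,0,0,0.002,0,0.003,0],[0,0,0,0.002,0,0.004,0],[0,0,0,0.002,0,0.004,0]]'; python3 -c "
from h import *
s=r.get_state();print(wc(s['tcp_pos']),s['ft_force'])
Q=wc(pts(img('side'))).reshape(-1,3)
for a,b in((-.09,-.085),(-.01,.01),(.07,.08)):
  q=Q[(Q[:,0]>a)&(Q[:,0]<b)&(Q[:,1]>-.14)&(Q[:,1]<.14)&(Q[:,2]>.08)&(Q[:,2]<.115)];print(a,len(q),np.median(q[:,2]))"
```

```text
clock: 18.85
tcp_pos: [0.5117, 0.0402, 0.1121]
tool_rot: [[-0.977, 0.213, 0.002], [0.213, 0.977, -0.001], [-0.002, -0.0, -1.0]]
ft_force: [-4.1, -0.1, 14.1]
opening: 0.0005
grip_force: 7.4
[-0.06605232  0.10487446  0.11212552] [-4.09676403 -0.11024878 14.14931065]
-0.09 158 0.10001028243679425
-0.01 751 0.0994727451993869
0.07 296 0.09968209197346542
```

```bash
python3 drive.py '[[0,0,0,0,0,0.002,0],[0,0,0,0,0,0.002,0],[0,0,0,0,0,0.002,0]]'; python3 drive.py '[[0,0,0,0,0,-0.03,0],[0,0,0,0,0,-0.06,0],[0,0,0,0,0,-0.09,0],[0,0,0,0,0,-0.12,0],[0,0,0,0,0,-0.15,0],[0,0,0,0,0,-0.18,0],[0,0,0,0,0,-0.18,0]]'; python3 -c "
from h import *
d=img('side');W=pts(d);f=d['frame'][200:380,280:470,::-1];cv2.imwrite('pics/s5.png',cv2.resize(f,None,fx=4,fy=4)[:600])
Q=wc(W).reshape(-1,3)
for a,b in((-.09,-.085),(-.01,.01),(.07,.08)):
  q=Q[(Q[:,0]>a)&(Q[:,0]<b)&(Q[:,1]>-.14)&(Q[:,1]<.14)&(Q[:,2]>.08)&(Q[:,2]<.115)];print(a,len(q),np.median(q[:,2]))
q=Q[(Q[:,0]>-.075)&(Q[:,0]<-.032)&(abs(Q[:,1])<.026)&(Q[:,2]>.07)];print('paddle z',np.percentile(q[:,2],[5,50,95]))
go(cw(-.078,-.136,.2),down(77.68));s=r.get_state();print(s['q'])"
```

```text
clock: 19.15
tcp_pos: [0.5118, 0.0401, 0.112]
tool_rot: [[-0.977, 0.213, 0.002], [0.213, 0.977, -0.001], [-0.002, -0.001, -1.0]]
ft_force: [-8.2, -0.4, 25.4]
opening: 0.0002
grip_force: 12.6
clock: 19.73
tcp_pos: [0.514, 0.0403, 0.2943]
tool_rot: [[-0.977, 0.213, 0.012], [0.213, 0.977, -0.001], [-0.012, 0.002, -1.0]]
ft_force: [0.1, -0.2, 1.0]
opening: 0.0005
grip_force: 0.0
-0.09 154 0.10010396554279247
-0.01 749 0.09930151354249275
0.07 288 0.0997626976022595
paddle z [0.09633634 0.38755319 0.42192534]
rot [0.06 0.42 0.01] d [ 0.0135 -0.2413  0.0908] rows 6.2
[-5.15453582e+00  1.20122015e+00  9.12808174e+01  4.53301585e-03
  8.70981370e+01 -8.28398760e+01]
```

View pics/s5.png

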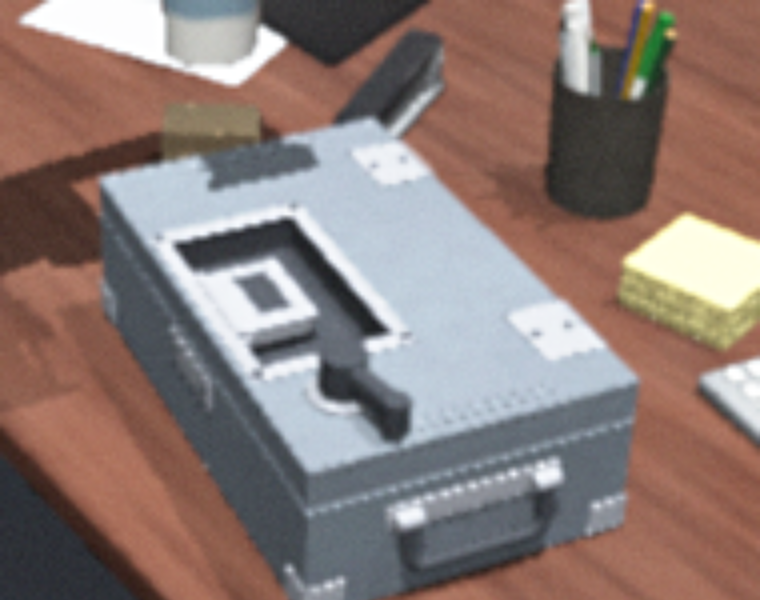

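The crop shows the lid shut all round and the paddle flush in its dish at (265,300). The lever is at (370,395), still pointing right, and perhaps slightly turned. I'll measure its angle.

```bash
cat >> h.py <<'E'
def lever(n):
    Q=wc(pts(get_image(n))).reshape(-1,3);q=Q[(Q[:,2]>.112)&(Q[:,2]<.136)&(np.hypot(Q[:,0]+.052,Q[:,1]+.1)<.06)]
    d=q[:,:2]-[-.052,-.1];d=d[np.hypot(*d.T)>.02];m=d.mean(0);print(n,len(q),len(d),'lever deg',np.degrees(np.arctan2(m[0],-m[1])).round(1),'far',np.hypot(*d.T).max().round(3))
E
python3 -c "
from h import *
W=np.load('top0.npy');Q=wc(W).reshape(-1,3);q=Q[(Q[:,2]>.112)&(Q[:,2]<.14)&(np.hypot(Q[:,0]+.052,Q[:,1]+.1)<.06)];print(len(q),q.mean(0),q.min(0),q.max(0))
lever('side');lever('top')"
```

```text
289 [-0.05083852 -0.11251002  0.12507242] [-0.0653537  -0.14902521  0.11200769] [-0.03810194 -0.0865266   0.13216625]
side 251 122 lever deg 0.7 far 0.053
top 289 104 lever deg 8.5 far 0.049
```

```bash
python3 -c "
from h import *
p0=np.array([-.085,-.136]);a=.036
for f in np.arange(0,1.6,.1571):
    u=np.array([np.sin(f),-np.cos(f)]);n=np.array([np.cos(f),np.sin(f)])
    c=np.array([-.052,-.1])+a*u-n*(.0065+.009*np.cos(f)+.0125*np.sin(f));d=c-p0;print(f.round(3),(-d[0]).round(4),d[1].round(4))
go(cw(-.085,-.136,.16),down(77.68))"

```

```text
0.0 -0.0175 0.0
0.157 -0.0215 -0.0023
0.314 -0.0261 -0.0041
0.471 -0.0314 -0.0052
0.628 -0.0371 -0.0055
0.786 -0.0431 -0.0048
0.943 -0.0493 -0.0029
1.1 -0.0552 0.0003
1.257 -0.0607 0.0047
1.414 -0.0654 0.0104
1.571 -0.069 0.017
rot [-0.01 -0.08  0.  ] d [ 0.0172 -0.2409  0.1266] rows 6.5
```

```bash
python3 drive.py '[[0,0,0,0.005,-0.04,0,0],[0,0,0,0.01,-0.08,0,0],[0,0,0,0.017,-0.12,0,0],[0,0,0,0.017,-0.16,0.03,0],[0,0,0,0.017,-0.2,0.05,0],[0,0,0,0.017,-0.23,0.08,0],[0,0,0,0.017,-0.241,0.1,0],[0,0,0,0.017,-0.241,0.12,0],[0,0,0,0.017,-0.241,0.13,0],[0,0,0,0.017,-0.241,0.13,0],[0,0,0,0.017,-0.241,0.13,0]]'; python3 -c "
from h import *
go(cw(-.085,-.136,.117),down(77.68))"
```

```text
clock: 20.8
tcp_pos: [0.442, -0.1904, 0.1563]
tool_rot: [[-0.977, 0.213, -0.003], [0.213, 0.977, 0.002], [0.003, 0.001, -1.0]]
ft_force: [0.6, -0.2, -1.1]
opening: 0.0004
grip_force: 0.0
rot [ 0.08 -0.16  0.04] d [-0.0001 -0.0008  0.0393] rows 0.9
```

```bash
python3 drive.py '[[0,0,0,0,-0.001,0.02,0],[0,0,0,0,-0.001,0.03,0],[0,0,0,0,-0.001,0.036,0],[0,0,0,0,-0.001,0.039,0],[0,0,0,0,-0.001,0.039,0],[0,0,0,0,-0.001,0.039,0]]'; python3 -c "
from h import *
go(cw(-.085,-.136,.117),down(77.68))"
```

```text
clock: 21.3
tcp_pos: [0.443, -0.1924, 0.1191]
tool_rot: [[-0.977, 0.213, 0.001], [0.213, 0.977, -0.001], [-0.001, -0.0, -1.0]]
ft_force: [0.8, 1.1, 0.1]
opening: 0.0004
grip_force: 0.0
rot [-0.02  0.05  0.03] d [0.0014 0.001  0.0021] rows 0.1
```

Next, sweep the lever round along the arc.

```bash
python3 drive.py '[[0,0,0,-0.01,0,0.001,0],[0,0,0,-0.018,0,0.001,0],[0,0,0,-0.022,-0.002,0.001,0],[0,0,0,-0.026,-0.004,0.001,0],[0,0,0,-0.031,-0.005,0.001,0],[0,0,0,-0.037,-0.005,0.001,0],[0,0,0,-0.043,-0.005,0.001,0],[0,0,0,-0.049,-0.003,0.001,0],[0,0,0,-0.055,0,0.001,0],[0,0,0,-0.061,0.005,0.001,0],[0,0,0,-0.065,0.01,0.001,0],[0,0,0,-0.067,0.014,0.001,0],[0,0,0,-0.069,0.018,0.001,0],[0,0,0,-0.069,0.02,0.001,0],[0,0,0,-0.069,0.02,0.001,0]]'; python3 -c "
from h import *
s=r.get_state();print(wc(s['tcp_pos']),s['ft_force']@Rc);lever('side')"
```

```text
clock: 22.55
tcp_pos: [0.5138, -0.1895, 0.1171]
tool_rot: [[-0.977, 0.213, -0.002], [0.213, 0.977, -0.004], [0.001, -0.004, -1.0]]
ft_force: [-2.4, -6.5, -3.1]
opening: 0.0001
grip_force: 3.3
[-0.01504219 -0.1190232   0.11707374] [-0.98103412 -6.86162674 -3.08183406]
side 335 162 lever deg 53.2 far 0.056
```

```bash
python3 drive.py '[[0,0,0,0,0.001,0,0],[0,0,0,0,0.002,0,0],[0,0,0,0,0.003,0,0],[0,0,0,0,0.003,0,0],[0,0,0,0,0.003,0,0]]'; python3 -c "
from h import *
s=r.get_state();print(wc(s['tcp_pos']),s['ft_force']@Rc)"
```

```text
clock: 23.02
tcp_pos: [0.5139, -0.1891, 0.1172]
tool_rot: [[-0.977, 0.213, -0.003], [0.213, 0.977, -0.008], [0.001, -0.008, -1.0]]
ft_force: [-4.6, -10.6, -4.2]
opening: 0.0005
grip_force: 6.2
[-0.01503312 -0.11866892  0.11718022] [ -2.23584514 -11.38116922  -4.15996225]
```

```bash
python3 drive.py '[[0,0,0,0,0.002,0,0],[0,0,0,0,0.003,0,0],[0,0,0,0,0.003,0,0]]'; python3 drive.py '[[0,0,0,0,-0.01,0,0],[0,0,0,0,-0.022,0,0],[0,0,0,0,-0.022,0,0],[0,0,0,0,-0.022,-0.04,0],[0,0,0,0,-0.022,-0.08,0],[0,0,0,0,-0.022,-0.12,0],[0,0,0,0.04,-0.022,-0.16,0],[0,0,0,0.08,-0.04,-0.18,0],[0,0,0,0.1,-0.07,-0.18,0],[0,0,0,0.1,-0.07,-0.18,0],[0,0,0,0.1,-0.07,-0.18,0]]'; python3 -c "
from h import *
lever('top');lever('side')
d=img('top');W=pts(d);Q=wc(W).reshape(-1,3)
for a,b in((-.09,-.085),(-.01,.01),(.07,.08)):
  q=Q[(Q[:,0]>a)&(Q[:,0]<b)&(Q[:,1]>-.14)&(Q[:,1]<.14)&(Q[:,2]>.08)&(Q[:,2]<.115)];print(a,len(q),np.median(q[:,2]))
cv2.imwrite('pics/t6.png',cv2.resize(d['frame'][150:320,310:520,::-1],None,fx=3.5,fy=3.5))"
```

```text
clock: 23.27
tcp_pos: [0.514, -0.1887, 0.1173]
tool_rot: [[-0.977, 0.213, -0.004], [0.213, 0.977, -0.013], [0.001, -0.013, -1.0]]
ft_force: [-6.6, -17.9, -4.5]
opening: 0.0009
grip_force: 9.3
clock: 24.18
tcp_pos: [0.4024, -0.2298, 0.2993]
tool_rot: [[-0.976, 0.216, 0.004], [0.216, 0.976, -0.002], [-0.004, -0.001, -1.0]]
ft_force: [0.3, 0.5, 0.1]
opening: 0.0008
grip_force: 0.0
top 309 116 lever deg 93.2 far 0.05
side 269 97 lever deg 82.1 far 0.048
-0.09 371 0.10069212002152098
-0.01 1352 0.1002093664163575
0.07 718 0.10030132905065095
```

View pics/t6.png

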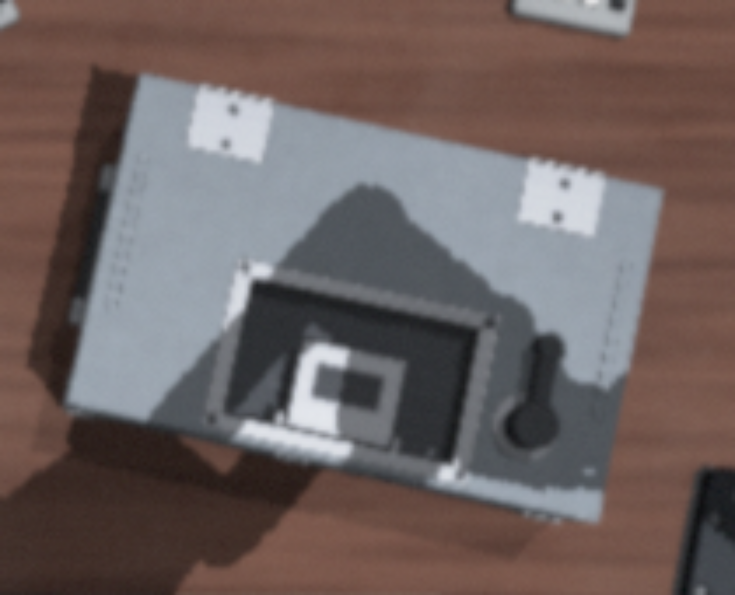

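The crop shows the lid shut with the paddle flush at (345,390). The lever at (540,385) points to the rear, parallel to the case's right edge, at its stop.

```bash
python3 -c "
from workcell import r, get_image
print(r.job_done())"
```

```text
the job is handed in; nothing more can be done
None
```

The job is handed in after about 24 s on the robot's clock; no verdict came back, but the last measurements show the charger flat in the pocket, the lid shut with its paddle flush, and the lever at its locked stop, and the arm never went near the carton or cream box.

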